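Crank a circuit board under the inspection microscope

TASK

Turn the crank on the board slide, several full turns clockwise seen from above, until the circuit board's centre is right under the microscope's lens; then let go. Keep the crank fully down on its square shaft end all the while, move the board only by the crank, and leave the tape winder's small crank alone.

Things in the scene. Friction and masses are not known exactly. Their poses are not given: they have to be found in the camera images.
- crank: Loose steel crank, square socket on the slide's 16 mm square shaft end. Origin: shaft axis, hub underside, 61 mm above the bench when fully down; z up. Hub 34x34x24 mm. Arm (top 22 mm above origin) runs along +x to an upright black knob, 24 mm wide, 55 mm from the origin, 23 to 69 mm above it. The knob spins freely on the arm. Turns at about 2 N, 5 degrees of play, stays where left.
- carriage: Slide carriage with a dark circuit board (65 x 90 mm, big square chip at its centre). Origin: under the board's centre, 37 mm above the bench; board top 18 mm higher. Starts 110 mm from the shaft axis; each clockwise crank turn (from above) moves it 45 mm away from the shaft (its own -y), straight towards under the lens and at most a little past it; anticlockwise brings it back.
- lens (a point): Lens of the digital microscope: centre of the lower end of its upright white tube (36 mm in diameter, from 139 up to 280 mm above the bench). Fixed above the carriage's line, 215 to 270 mm from the crank's shaft; a steel column on the slide's side away from the robot carries it.
- winder_knob (a point): Not to be moved: small black knob (16 mm in diameter, 28 mm tall; this point is its mid-height, 66 mm above the bench) on the crank of the tape winder, a flat white reel 124 mm in diameter on a grey base. The knob is 38 mm from the reel's axis.
Not all that is in view belongs to the job. Of the things like the crank, leave any that is green; of the rest the smaller one is meant.

How it is judged:
By the outcome, as a careful person would: the job done as asked, in the order asked, and still so for the second after the job is handed in, with the robot touching nothing.
It also fails if it takes over 64 s, if anything falls off the work surface, if the arm or the gripper's body presses on something with over 40 N, if the wrist force passes 120 N, or if a joint passes its speed limit or range.

ROBOT

A 7-joint arm with a two-finger parallel gripper is mounted at the origin on the work surface. World frame = base frame: x ahead of the robot, y to its left, z up, the work surface at z = 0. Lengths are in mm, angles in rad, forces in N, time in s.
With the tool pointing down it reaches from about 400 to 875 mm from the base axis. Payload 19.3 kg.
Tool frame: the origin (TCP) lies at the very end of the fingers, on their centre line; the grasp point (between the pads) lies 19 mm behind it (grip_point_offset is the z of the grasp point in the tool frame, in mm); z points along the fingers, x is the direction in which the jaws open and shut, and the axes are right-handed (so a half turn about z gives the same grasp; the last joint's range is limited). The gripper opens to 85 mm and grips with 20 to 120 N. Pads are 22 mm wide; open, the fingers measure 114 mm over their backs; the gripper's body (76 mm by 85 mm) begins 54 mm behind the grasp point. The pads swing forward as they close: fully open they stand 13 mm farther back than shut.
Start: joints at [1.172, 0.521, -0.036, 1.599, 0.021, 1.021, -0.113], TCP at [201.789, -591.52, 231.291] pointing down, gripper open.
Joint ranges: [-2.91, 2.91], [-0.3, 2.13], [-1.5, 1.42], [0.17, 2.43], [-1.26, 4.41], [0.16, 1.93], [-2.52, 2.52]. Speed limits (rad/s): [1.89, 1.89, 2.39, 2.39, 3.01, 3.01, 3.01].

INTERFACE

Orientations are given as a 3x3 rotation matrix whose columns are the frame's x, y, z axes.
In Python, from workcell import movep, movel, goto_joints, open_gripper, clamp, wait, inverse_kinematics, read_state, camera, PlanningError, finish_job, grip_point_offset gives the robot as it stands. Calls block until the motion is done:
- movep(position, orientation): joint-space move of the TCP to a pose.
- movel(position, frame=None, max_speed=150, guard=None): straight line of the TCP; frame=None keeps the orientation; max_speed is the mean speed in mm/s. With guard (N) it stops when the force on the tool has changed by that much, and returns True; else False.
- goto_joints(angles): joint-space move.
- open_gripper() and clamp(): open the fingers fully, or close them until they stop; the grip force is fixed at half the most.
- wait(seconds).
- inverse_kinematics(position, orientation): joint angles nearest the present ones, or None.
- read_state(): the state.
- camera(name): name is "scene" or "side" or "wrist"; returns a dict with "image" (384x512x3 uint8, blue, green, red), "range_z" (384x512 float32, mm along the optical axis (not along the pixel's ray), 0 where there is no reading), "fx", "fy", "cx", "cy" (pixels), "dist_coeffs" ([k1, k2, p1, p2, k3] as OpenCV has them; the pictures are not rectified), "cam_to_world" (4x4, takes a point from camera to world coordinates). Camera axes: x right, y up, looking along -z (the intrinsics and any distortion apply to the point x, -y, -z); pixel columns grow to the right and rows downward; lengths in mm; the calibration is good to about 2 mm. A picture is of the moment at which its call begins.
A pose or a line that the arm cannot do raises PlanningError and nothing moves.
- finish_job(): hands the job in, once; it reports no verdict.
The state is a dict: "time": time; "qpos": joint angles; "qvel": joint speeds; "joint_efforts": joint torques, N m; "eef_pos": TCP position; "tool_rot": TCP orientation; "ft_force": force on the tool from outside, world axes, zero at the start; "torque": the same for the moment, N m; "finger_gap": finger opening in mm.
Only numpy, scipy, OpenCV 4.12 (cv2) and the standard library are available. Lean on these libraries where they do the work, as an engineer would, in place of code of your own. Each camera call takes 0.05 s, during which the arm holds its last target. There are 200 camera calls.

## Working session

There is one attempt and no reset: what is moved stays moved. The work goes in short steps, each a Python script; the robot and the scene stay as the last script left them, time stands still between calls to the robot, and variables do not carry over. Pictures are saved under pics/ and viewed, about 8 in all and at most 12, crops included, and the job is handed in when it is done.

```bash
ls; mkdir -p pics
cat > h.py <<'E'
import numpy as np, cv2, pickle
from workcell import *
def pts(c):
    h,w=c["range_z"].shape
    v,u=np.mgrid[0:h,0:w].astype(np.float64)
    K=np.array([[c["fx"],0,c["cx"]],[0,c["fy"],c["cy"]],[0,0,1]])
    n=cv2.undistortPoints(np.stack([u.ravel(),v.ravel()],1)[:,None],K,np.array(c["dist_coeffs"],float))[:,0].reshape(h,w,2)
    z=c["range_z"]
    P=np.stack([n[...,0]*z,-n[...,1]*z,-z],-1)
    M=np.array(c["cam_to_world"])
    W=P@M[:3,:3].T+M[:3,3]
    W[z<=0]=np.nan
    return W
E
python3 - <<'E'
from h import *
for n in ["scene","side","wrist"]:
    c=camera(n); W=pts(c); pickle.dump((c,W),open(n+".pkl","wb"))
    print(n,np.array(c["cam_to_world"])[:3,3].round(), (np.array(c["cam_to_world"])[:3,2]).round(2))
    cv2.imwrite(f"pics/{n}0.png",c["image"])
a=[cv2.imread(f"pics/{n}0.png") for n in ["scene","side"]]
cv2.imwrite("pics/a.png",cv2.resize(a[0],(800,600)));cv2.imwrite("pics/b.png",cv2.resize(a[1],(800,600)))
s=read_state();print(s["time"],s["tool_rot"],s["finger_gap"],grip_point_offset)
E
```

```text
pics
scene [899. 828. 887.] [0.33 0.63 0.7 ]
side [ 343. 1023.  656.] [-0.16  0.84  0.52]
wrist [ 278. -565.  374.] [0.3  0.1  0.95]
0.15 [[ 3.22883284e-01 -9.46438728e-01 -3.45809815e-04]
 [-9.46438392e-01 -3.22883462e-01  7.99731883e-04]
 [-8.68553496e-04  6.90676288e-05 -9.99999620e-01]] 85.44870417567142 -18.700000000000003
```

View pics/a.png

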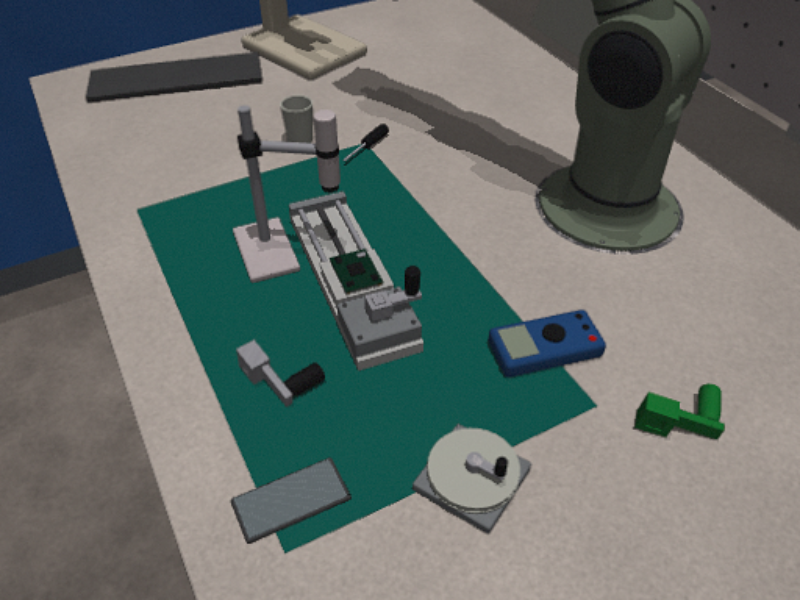

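View pics/b.png

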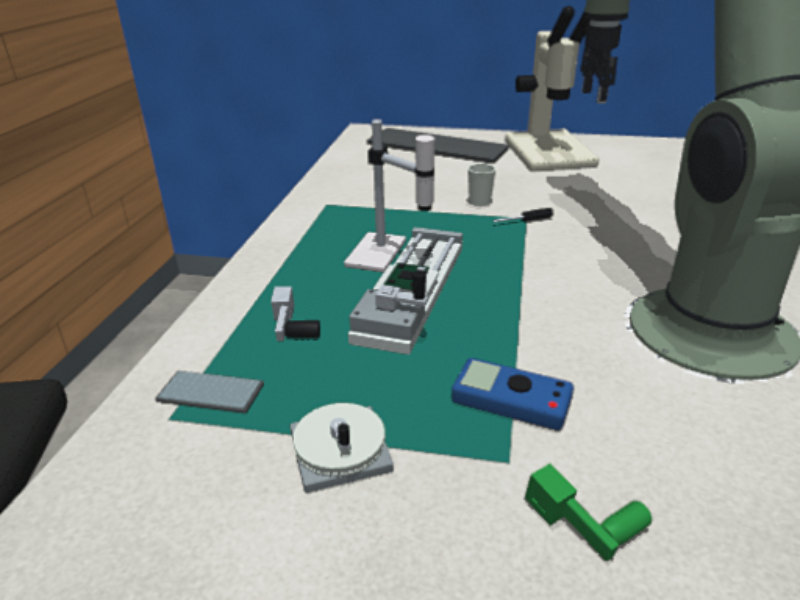

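The crank on the slide carries its black knob at about (412,280) in the scene view. The chip is at about (357,268) and the tube's lower end at about (330,188). A larger grey crank and a green one lie loose, so I'll leave both, and the winder is at about (475,470). Next I'll measure from the point clouds.

```bash
cat > m.py <<'E'
from h import *
from scipy.optimize import least_squares
def circ(p,r):
    f=lambda q:np.hypot(p[:,0]-q[0],p[:,1]-q[1])-r
    s=least_squares(f,p.mean(0)[:2],loss="soft_l1",f_scale=1.0);return s.x,np.abs(f(s.x)).mean()
def near(W,c,r,z0,z1):
    return (np.hypot(W[...,0]-c[0],W[...,1]-c[1])<r)&(W[...,2]>z0)&(W[...,2]<z1)
E
python3 - <<'E'
from m import *
D={n:pickle.load(open(n+".pkl","rb")) for n in ["scene","side"]}
px={"scene":dict(hub=(378,300),knobtop=(412,269),knob=(412,282),chip=(357,268),tube=(328,165),wknob=(501,467)),
"side":dict(hub=(388,291),knobtop=(419,270),knob=(419,283),tube=(425,170),wknob=(343,434))}
for n,(c,W) in D.items():
    for k,(u,v) in px[n].items(): print(n,k,W[round(v*.64),round(u*.64)].round(1))
c0=D["scene"][1]
for n,(c,W) in D.items():
    g=lambda k:W[round(px[n][k][1]*.64),round(px[n][k][0]*.64)]
    t=W[near(W,g("tube"),45,145,275)]; print(n,"tube",len(t),circ(t,18),t[:,2].min())
    k=W[near(W,g("knob"),30,92,126)]; print("knob",len(k),circ(k,12))
    h=W[near(W,g("knob"),30,126,140)]; print("ktop",len(h),h.mean(0).round(1))
    kc=circ(k,12)[0]
    m=near(W,g("hub"),40,81,90)&(np.hypot(W[...,0]-kc[0],W[...,1]-kc[1])>22)
    q=W[m]; r=cv2.minAreaRect(q[:,:2].astype(np.float32)); print("hub+arm",len(q),q[:,2].mean().round(1),r)
    h=W[near(W,g("hub"),40,84,90)];print("hubtop",len(h),h.mean(0).round(1),cv2.minAreaRect(h[:,:2].astype(np.float32)))
    # board by colour
    hsv=cv2.cvtColor(c["image"],cv2.COLOR_BGR2HSV)
    b=near(W,g("hub"),170,50,61); q=W[b]; print("z50-61",len(q),cv2.minAreaRect(q[:,:2].astype(np.float32)))
E
```

```text
scene hub [557.9 107.9  89.5]
scene knobtop [499.4 109.3 130.7]
scene knob [505.1 120.3 116.3]
scene chip [544.2  -2.7  58.5]
scene tube [ 536.1 -115.3  192.6]
scene wknob [546.6 437.6  75.2]
side hub [554.6 106.   86.8]
side knobtop [501.8  99.3 127.9]
side knob [497.9 122.2 117.3]
side tube [ 526.8 -114.   221.6]
side wknob [540.2 439.3  73.1]
scene tube 660 (array([ 531.66291996, -130.21776171]), np.float64(2.3826038765512316)) 145.88845903738002
knob 103 (array([500.39412639, 108.89889069]), np.float64(0.9964958305765156))
ktop 56 [501.  110.8 128.4]
hub+arm 196 84.5 ((546.891357421875, 104.90931701660156), (38.086647033691406, 52.729007720947266), 82.23307800292969)
hubtop 117 [555.3 105.7  85.8] ((548.2652587890625, 105.24188995361328), (36.03397750854492, 50.24967956542969), 81.77001190185547)
z50-61 1543 ((550.4196166992188, 50.69754409790039), (206.89315795898438, 110.2000961303711), 83.26929473876953)
side tube 512 (array([ 531.96412668, -128.71895962]), np.float64(1.719410061914156)) 145.00254040013533
knob 98 (array([501.40100044, 109.21629533]), np.float64(0.9951725600016801))
ktop 38 [500.3 111.7 128.9]
hub+arm 134 84.9 ((548.4934692382812, 106.53185272216797), (36.588985443115234, 51.066287994384766), 81.99269104003906)
hubtop 91 [554.5 105.7  85.9] ((544.8729248046875, 107.04115295410156), (36.588985443115234, 58.378639221191406), 81.99269104003906)
z50-61 849 ((549.9769287109375, 50.364295959472656), (209.13446044921875, 110.35992431640625), 83.48416900634766)
```

Run:
```python
from h import *
a=cv2.imread("pics/scene0.png")[110:240,170:290]; b=cv2.imread("pics/side0.png")[130:230,210:310]
cv2.imwrite("pics/c.png",np.hstack([cv2.resize(a,(400,433)),cv2.resize(b,(400,433))]))
```

```text
(no output)
```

View pics/c.png

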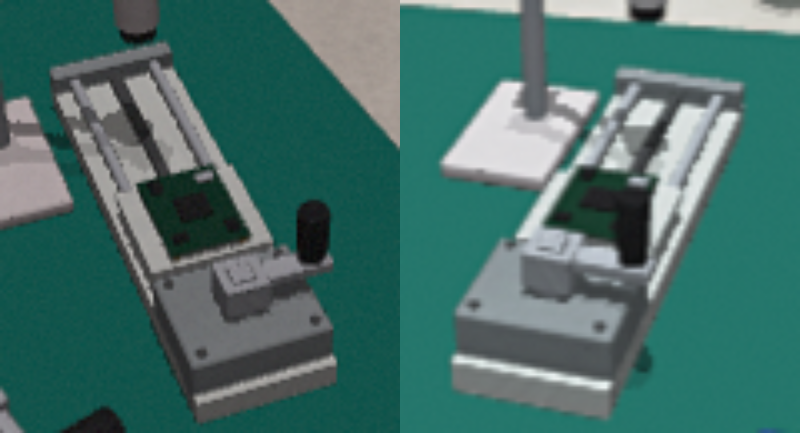

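The crank is fully down: the hub top reads about 86 mm against 85 expected. The knob is 54 mm from the hub, and the lens about 236 mm, which is within range. I'll refine the board, lens and shaft positions.

```bash
cat >> m.py <<'E'
def lens(W):
    p=W[near(W,(531.8,-130),30,142,185)]; return circ(p,18)
def board(c,W,guess,rng=75):
    hsv=cv2.cvtColor(c["image"],cv2.COLOR_BGR2HSV).astype(int)
    b=c["image"].astype(int)
    m=near(W,guess,rng,50,66)&(b.max(-1)<75)
    n,l,st,ce=cv2.connectedComponentsWithStats(m.astype(np.uint8),connectivity=8)
    i=1+st[1:,4].argmax(); q=W[l==i]
    return cv2.minAreaRect(q[:,:2].astype(np.float32)),len(q),np.median(q[:,2])
E
python3 - <<'E'
from m import *
for n in ["scene","side"]:
    c,W=pickle.load(open(n+".pkl","rb"))
    print(n,"lens",lens(W)); print("board",board(c,W,(544,-3)))
    for lo,hi in ((84,90),):
        m=near(W,(555,106),26,lo,hi); q=W[m]; d=q[:,:2]; 
        hub=d[d[:,0]>532]; print("hub",hub.min(0),hub.max(0))
    # base casting / plate z histogram
    m=near(W,(555,106),75,20,84); z=W[m][:,2]; print(np.histogram(z,bins=range(20,86,4)))
    for z0,z1 in((55,64),):
        q=W[near(W,(560,130),70,z0,z1)&(W[...,1]>70)]; print("box",cv2.minAreaRect(q[:,:2].astype(np.float32)))
    q=W[near(W,(545,20),260,12,50)&(np.abs(W[...,0]-545-(W[...,1]-0)*.11)<70)]; print("slide",len(q),cv2.minAreaRect(q[:,:2].astype(np.float32)))
E
```

```text
scene lens (array([ 530.91612122, -130.15858528]), np.float64(1.5462252230542457))
board (((544.5018920898438, -5.448154449462891), (93.81700134277344, 65.63326263427734), 82.91943359375), 572, np.float64(54.647049596022725))
hub [539.54033247  87.23254105] [574.37831071 123.23819737]
(array([123,  81,  54,  68,  57,  94, 115, 140, 719, 167,  11,  22,  23,
        34,  55, 127]), array([20, 24, 28, 32, 36, 40, 44, 48, 52, 56, 60, 64, 68, 72, 76, 80, 84]))
box ((559.233642578125, 111.76209259033203), (81.05656433105469, 106.63667297363281), 87.53923797607422)
slide 2796 ((541.7505493164062, -37.539825439453125), (399.5263671875, 112.08290100097656), 83.47704315185547)
side lens (array([ 532.25380473, -129.1073841 ]), np.float64(1.6634807124257125))
board (((546.6966552734375, -4.374828338623047), (89.5904769897461, 51.70738983154297), 83.90186309814453), 213, np.float64(56.16992777008056))
hub [532.37160444  84.99283459] [574.05854623 123.17878328]
(array([ 95,  87,  68,  53,  59,  61,  67,  63, 430, 138,  13,  18,  21,
        28,  43,  87]), array([20, 24, 28, 32, 36, 40, 44, 48, 52, 56, 60, 64, 68, 72, 76, 80, 84]))
box ((556.5717163085938, 116.3886947631836), (77.35466766357422, 107.02235412597656), 80.34427642822266)
slide 1743 ((541.3989868164062, -36.962310791015625), (400.26239013671875, 112.13233184814453), 83.99285888671875)
```

Run:
```python
from m import *
c,W=pickle.load(open("scene.pkl","rb"))
q=W[(W[...,0]>150)&(W[...,2]>60)&(W[...,2]<600)]
for y in range(-700,300,50):
    s=q[(q[:,1]>=y)&(q[:,1]<y+50)]
    if len(s): i=s[:,2].argmax(); print(y,len(s),s[i].round())
S=np.array([556.3,104.9]); 
for z in (94,430):
  for a in np.deg2rad([-90,-71,-45,0,45,90]):
    x=np.array([np.cos(a),np.sin(a),0]);R=np.stack([x,np.cross([0,0,-1],x),[0,0,-1]],1)
    Q=[inverse_kinematics([*(S+55*np.array([np.cos(t),np.sin(t)])),z],R) for t in np.arange(0,6.3,.8)]
    print(z,np.rad2deg(a).round(),None if any(k is None for k in Q) else (np.min(Q,0).round(2),np.max(Q,0).round(2)))
```

```text
-550 137 [ 196. -540.  246.]
-500 173 [ 485. -484.   95.]
-250 66 [ 632. -202.  284.]
-200 776 [ 649. -199.  285.]
-150 794 [ 541. -114.  283.]
-50 4 [565. -32.  61.]
0 1 [526.  26.  60.]
50 82 [498.  97. 127.]
100 480 [512. 112. 132.]
94 -90.0 (array([-0.16,  0.56, -0.33,  1.71,  0.19,  0.63, -2.22]), array([-0.02,  0.69, -0.21,  2.  ,  0.3 ,  0.77, -1.94]))
94 -71.0 (array([-0.09,  0.57, -0.42,  1.71,  0.25,  0.65, -1.96]), array([ 0.02,  0.69, -0.27,  1.99,  0.38,  0.79, -1.65]))
94 -45.0 (array([-0.02,  0.59, -0.56,  1.7 ,  0.32,  0.67, -1.61]), array([ 0.07,  0.71, -0.35,  1.99,  0.49,  0.81, -1.26]))
94 0.0 (array([ 0.05,  0.61, -0.66,  1.7 ,  0.46,  0.7 , -0.9 ]), array([ 0.17,  0.73, -0.52,  1.99,  0.57,  0.84, -0.6 ]))
94 45.0 (array([ 0.1 ,  0.64, -0.71,  1.69,  0.58,  0.74, -0.12]), array([ 0.29,  0.77, -0.67,  1.98,  0.61,  0.9 ,  0.07]))
94 90.0 (array([ 0.15,  0.67, -0.85,  1.69,  0.63,  0.79,  0.61]), array([ 0.38,  0.83, -0.73,  1.98,  0.73,  0.98,  0.76]))
430 -90.0 (array([ 0.16,  0.26, -0.9 ,  1.28,  0.17,  1.41, -2.23]), array([ 0.34,  0.46, -0.6 ,  1.56,  0.33,  1.51, -1.93]))
430 -71.0 (array([ 0.19,  0.26, -0.93,  1.28,  0.18,  1.41, -1.91]), array([ 0.36,  0.47, -0.66,  1.56,  0.35,  1.52, -1.62]))
430 -45.0 (array([ 0.21,  0.27, -0.97,  1.28,  0.18,  1.41, -1.47]), array([ 0.37,  0.48, -0.68,  1.56,  0.37,  1.53, -1.17]))
430 0.0 (array([ 0.18,  0.25, -0.93,  1.28,  0.18,  1.41, -0.67]), array([ 0.35,  0.47, -0.75,  1.56,  0.33,  1.51, -0.41]))
430 45.0 (array([ 0.14,  0.27, -0.91,  1.28,  0.22,  1.42,  0.14]), array([ 0.42,  0.48, -0.74,  1.56,  0.35,  1.52,  0.35]))
430 90.0 (array([ 0.18,  0.32, -1.08,  1.28,  0.29,  1.44,  0.9 ]), array([ 0.54,  0.5 , -0.82,  1.55,  0.38,  1.54,  1.08]))
```

```bash
cat >> m.py <<'E'
S=np.array([556.3,104.9]); K=np.array([501.0,109.1])
a=np.deg2rad(45);x=np.array([np.cos(a),np.sin(a),0]);R=np.stack([x,np.cross([0,0,-1],x),[0,0,-1]],1)
E
python3 - <<'E'
from m import *
p=read_state()["eef_pos"]
movel([p[0],p[1],430],max_speed=250); print(read_state()["time"])
movep([*K,400],R); print(read_state()["time"])
movel([*K,180],max_speed=250)
c=camera("side");cv2.imwrite("pics/d.png",c["image"])
s=read_state();print(s["time"],s["eef_pos"],s["ft_force"])
E
```

```text
1.0917
3.7833
4.8667 [501.66267922 109.30138071 181.23522423] [0.27515378 1.38244005 0.0572067 ]
```

View pics/d.png

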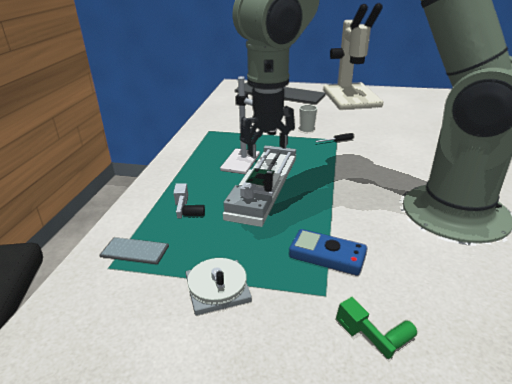

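The open gripper is above the knob at about (268,178), clear of the microscope. Next I'll descend, clamp and turn a short test arc.

Run:
```python
from m import *
def st(t=""):
    s=read_state();print(t,round(s["time"],2),np.round(s["eef_pos"],1),np.round(s["ft_force"],1),round(s["finger_gap"],1))
print(movel([*K,96],max_speed=120,guard=10));st("down")
clamp();st("clamped")
r=np.hypot(*(K-S));t0=np.arctan2(*(K-S)[::-1])
for i in range(1,7):
    t=t0-np.deg2rad(15*i); movel([*(S+55*np.array([np.cos(t),np.sin(t)])),96],max_speed=120); st(i)
```

```text
False
down 5.72 [501.3 109.3  96.6] [-0.2 -0.8  1. ] 85.4
clamped 6.31 [501.1 109.2  96.2] [-1.5 -0.7  5.4] 22.8
1 6.58 [504.7 123.4  96.1] [0.5 0.3 4.9] 22.7
2 6.84 [511.2 135.8  96. ] [ 1.7 -1.2  3.8] 22.7
3 7.11 [520.8 146.2  96. ] [ 2.4 -2.2  5.5] 22.3
4 7.38 [532.8 153.9  96. ] [ 2.2 -2.2  6.2] 22.2
5 7.64 [546.4 158.2  96. ] [ 1.2 -3.1  8.4] 22.8
6 7.91 [560.7 158.9  96.1] [-0.3 -3.7 10.8] 22.5
```

Forces are low and slightly downward on the crank, so I'll continue to about 990°.

```bash
cat >> m.py <<'E'
t0=np.arctan2(*(K-S)[::-1])
def turn(d0,d1,v=120):
    n=max(1,int(np.ceil(abs(d1-d0)/15)))
    for d in np.linspace(d0,d1,n+1)[1:]:
        t=t0-np.deg2rad(d); movel([*(S+55*np.array([np.cos(t),np.sin(t)])),96],max_speed=v)
        s=read_state(); f=s["ft_force"]
        if np.linalg.norm(f)>30: print("STOP",d,f);break
        if round(d)%90==0: print(d,round(s["time"],2),np.round(s["eef_pos"],1),np.round(f,1))
def look(tag):
    b=[]
    for n in ["scene","side"]:
        c=camera(n);W=pts(c);pickle.dump((c,W),open(f"{tag}_{n}.pkl","wb"));cv2.imwrite(f"pics/{tag}_{n}.png",c["image"])
        print(n,lens(W),board(c,W,(533,-118),60))
E
python3 - <<'E'
from m import *
turn(90,990); look("e")
a=cv2.imread("pics/e_scene.png")[60:260,140:340]; b=cv2.imread("pics/e_side.png")[80:240,200:360]
cv2.imwrite("pics/e.png",np.hstack([cv2.resize(a,(400,400)),cv2.resize(b,(400,400))]))
print(read_state()["time"])
E
```

```text
180.0 9.51 [611.9 100.   97. ] [ 2.8 -1.9 16.3]
270.0 11.11 [551.7  48.4  96.7] [-2.4 -8.8 17.6]
360.0 12.71 [501.2 109.3  96.1] [-0.3  1.1  5.4]
450.0 14.31 [560.6 158.8  96.1] [-0.6 -1.1 12.3]
540.0 15.91 [611.8  99.3  97. ] [ 3.6 -0.5 17.8]
630.0 17.51 [551.5  48.1  96.5] [-2.3 -7.4 18.3]
720.0 19.11 [501.1 108.8  96. ] [-0.5  1.   5.4]
810.0 20.71 [560.6 158.7  96.1] [ 0.9  0.4 12.1]
900.0 22.31 [611.8  99.   96.9] [ 3.8 -2.7 18.7]
990.0 23.91 [551.4  47.8  96.5] [-1.7 -7.6 19.8]
scene (array([ 531.0998049 , -131.11774501]), np.float64(1.674882981725841)) (((534.9683837890625, -128.41958618164062), (93.89411163330078, 59.28272247314453), 84.59979248046875), 396, np.float64(54.94111604198304))
side (array([ 531.80994588, -129.07914006]), np.float64(1.3536220006140243)) (((525.4437866210938, -128.4615936279297), (95.11153411865234, 55.30179977416992), 83.83638763427734), 207, np.float64(55.938506338976595))
24.0083
```

View pics/e.png

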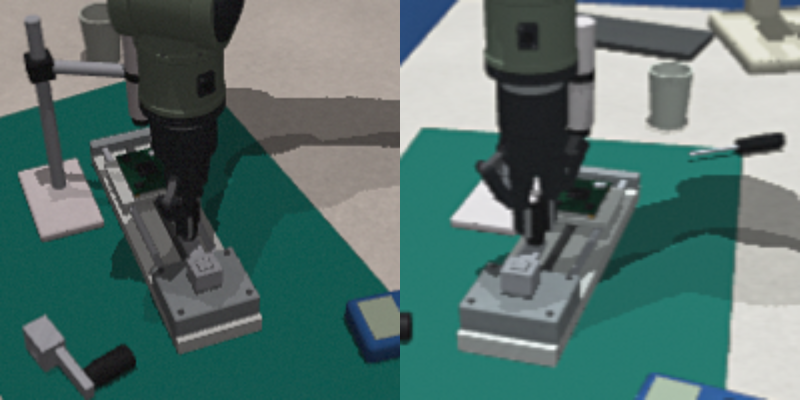

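The gripper hides part of the board, so I'll release, back off and take a clear measurement.

Run:
```python
from m import *
open_gripper(); p=read_state()["eef_pos"]
movel([p[0],p[1],170],max_speed=120); movel([p[0],p[1],260],max_speed=250); 
movel([420,160,400],max_speed=300); look("f"); print(read_state()["time"])
for n in ["scene","side"]:
    c,W=pickle.load(open(f"f_{n}.pkl","rb"))
    k=W[near(W,(551,48),30,92,126)];print("knob",circ(k,12)); h=W[near(W,(556,105),22,82,95)];print("hubtop z",np.median(h[:,2]),len(h))
a=cv2.imread("pics/f_scene.png")[60:260,140:340]; b=cv2.imread("pics/f_side.png")[80:240,200:360]
cv2.imwrite("pics/f.png",np.hstack([cv2.resize(a,(400,400)),cv2.resize(b,(400,400))]))
```

```text
scene (array([ 531.2141512 , -130.07619987]), np.float64(1.5185689264128235)) (((531.4852905273438, -126.90327453613281), (93.40360260009766, 64.46717071533203), 84.10938262939453), 472, np.float64(54.93055754482788))
side (array([ 531.80465669, -129.26223558]), np.float64(1.4946612871746312)) (((530.434326171875, -126.80195617675781), (97.66683959960938, 63.754276275634766), 83.88572692871094), 249, np.float64(55.83567945210723))
26.9083
knob (array([551.29350707,  47.1227108 ]), np.float64(1.1161411454800276))
hubtop z 84.65917556075436 150
knob (array([551.90320952,  47.7459445 ]), np.float64(1.0944734729483925))
hubtop z 85.70539090972977 101
```

View pics/f.png

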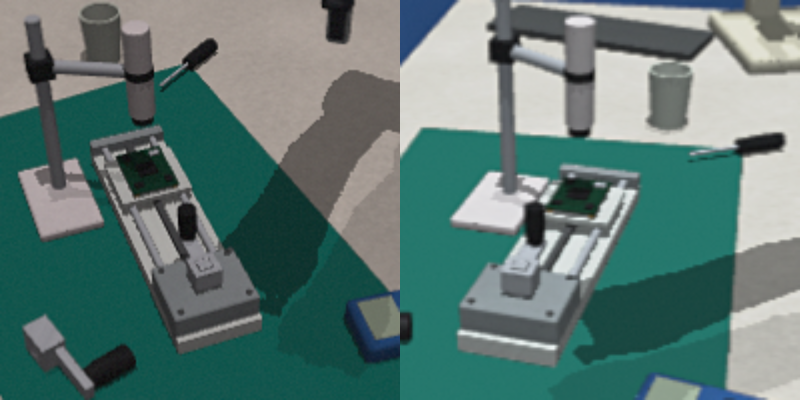

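Measured from both cameras, the board is about 2 to 3 mm short, which is close to the camera error. I'll check it from above with the wrist camera.

Run:
```python
from m import *
s=read_state();c=camera("wrist");M=np.array(c["cam_to_world"]);T=np.eye(4);T[:3,:3]=s["tool_rot"];T[:3,3]=s["eef_pos"]
X=np.linalg.inv(T)@M; print(X.round(2))   # cam in tool
# want view ray hit (534,-105,150) with the camera ~ 400 away, tool down with R
f=R@(-X[:3,2]); tgt=np.array([533.,-90,120]); cam=tgt-f*470/abs(f[2]); 
tcp=cam-R@X[:3,3]; print("tcp",tcp,"cam",cam)
try:
    movep(tcp,R)
    wait(.2)
    c=camera("wrist");W=pts(c);pickle.dump((c,W),open("w.pkl","wb"));cv2.imwrite("pics/w.png",c["image"])
    print(c["cam_to_world"],W[::96,::128,2])
except PlanningError as e: print(e)
print(read_state()["time"])
```

```text
[[   1.     -0.     -0.      0.46]
 [  -0.     -0.95   -0.31  -81.05]
 [   0.      0.31   -0.95 -142.93]
 [   0.      0.      0.      1.  ]]
tcp [480.30481573 -38.16166784 447.07124427] cam [423.32418209  19.47618268 590.        ]
[[ 7.04485904e-01 -6.74114673e-01 -2.21966256e-01  4.23133160e+02]
 [ 7.09717854e-01  6.68958894e-01  2.20894919e-01  2.04038116e+01]
 [-4.22204367e-04 -3.13150772e-01  9.49703331e-01  5.89936429e+02]
 [ 0.00000000e+00  0.00000000e+00  0.00000000e+00  1.00000000e+00]] [[ 3.22347820e+00  5.85727284e+00  1.33375349e+00 -4.25381997e-01]
 [-1.25618270e+00  8.86208165e-01  2.01091105e+00  1.33404652e+00]
 [ 1.43522537e-02  3.32606837e-01  5.38903589e+01  4.51481763e+01]
 [ 3.81317443e+00  4.97822091e+02  1.94838214e+00 -7.46496324e+02]]
28.0667
```

Run:
```python
from m import *
c,W=pickle.load(open("w.pkl","rb"))
print("lens low",lens(W)); 
for z0,z1 in((142,190),(190,275),(150,275)): 
    p=W[near(W,(531.8,-130),24,z0,z1)];print(z0,len(p),circ(p,18))
t=W[near(W,(531.8,-130),24,276,290)];print("top",len(t),t.mean(0) if len(t) else 0, cv2.minEnclosingCircle(t[:,:2].astype(np.float32)) if len(t) else 0)
print(board(c,W,(531,-128),60))
k=W[near(W,(551,48),30,92,126)];print("knob",circ(k,12)); h=W[near(W,(556,105),30,84,92)&(W[...,1]>84)];print("hub",h.mean(0),cv2.minAreaRect(h[:,:2].astype(np.float32)))
cv2.imwrite("pics/w2.png",cv2.resize(c["image"],(800,600)))
```

```text
lens low (array([ 531.4082585 , -127.88557694]), np.float64(0.28422407441321706))
142 174 (array([ 531.39406265, -127.89254175]), np.float64(0.2750972565223325))
190 611 (array([ 531.37461235, -127.85508391]), np.float64(0.37753815518356826))
150 782 (array([ 531.37458448, -127.86018052]), np.float64(0.3444421552373175))
top 535 [ 530.29453756 -126.3184645   279.79679966] ((531.1831665039062, -127.49899291992188), 17.879117965698242)
(((530.9076538085938, -127.21585083007812), (89.34609985351562, 63.27431106567383), 83.88231658935547), 978, np.float64(55.337010415011434))
knob (array([551.65848041,  49.30807147]), np.float64(0.1586050681081067))
hub [555.89216212 104.51868487  85.66587788] ((555.8058471679688, 102.82080078125), (37.4958381652832, 33.914512634277344), 84.9972915649414)
```

View pics/w2.png

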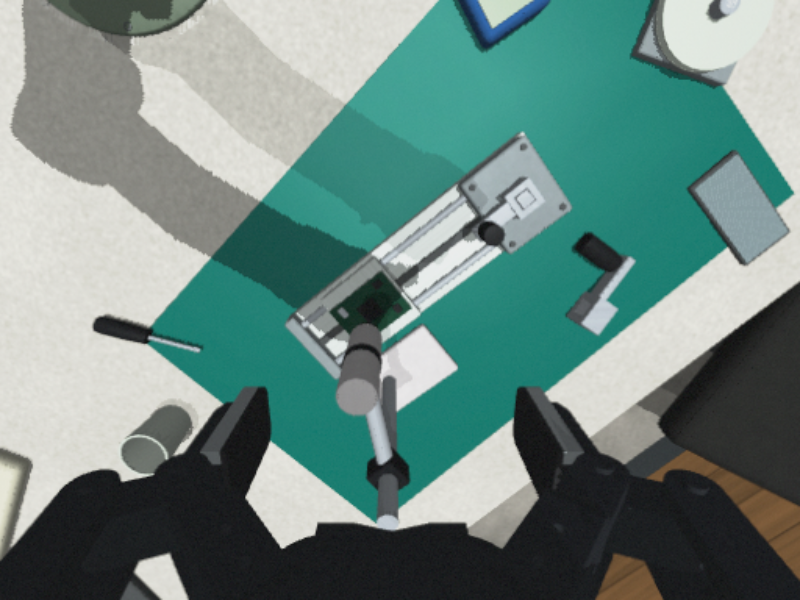

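The wrist camera fits much more tightly (0.3 mm) and shows the board about 0.5 mm short. The tube hides one end of the board in this view. One more wrist view, side-on to the slide, will show both ends clear.

Run:
```python
from m import *
a=np.deg2rad(90);x=np.array([np.cos(a),np.sin(a),0]);R2=np.stack([x,np.cross([0,0,-1],x),[0,0,-1]],1)
X=np.array([[1,0,0,.46],[0,-.95,-.31,-81.05],[0,.31,-.95,-142.93]])
f=R2@(-X[:,2]); tgt=np.array([525.,-125,120]); cam=tgt-f*470/abs(f[2]); tcp=cam-R2@X[:,3]; print(tcp)
movep(tcp,R2); wait(.3)
c=camera("wrist");W=pts(c);pickle.dump((c,W),open("w3.pkl","wb"));cv2.imwrite("pics/w3.png",cv2.resize(c["image"],(800,600)))
for z0,z1 in((142,190),(190,275)): 
    p=W[near(W,(531.4,-128),24,z0,z1)];print(z0,len(p),circ(p,18))
t=W[near(W,(531.8,-128),24,276,290)];print("top",len(t),cv2.minEnclosingCircle(t[:,:2].astype(np.float32)))
print(board(c,W,(531,-128),60)); print(read_state()["time"])
k=W[near(W,(551,48),30,92,126)];print("knob",len(k),circ(k,12))
```

```text
[ 452.68157895 -125.46        447.07      ]
142 151 (array([ 530.98863878, -127.83301457]), np.float64(0.260616123809735))
190 550 (array([ 530.89866097, -127.88428615]), np.float64(0.37343255407800907))
top 561 ((530.3036499023438, -127.79998779296875), 17.661348342895508)
(((530.6747436523438, -130.22462463378906), (83.556396484375, 62.283199310302734), 83.96501159667969), 739, np.float64(55.69442520193195))
29.3667
knob 98 (array([551.09717476,  49.38895699]), np.float64(0.321372810995117))
```

View pics/w3.png

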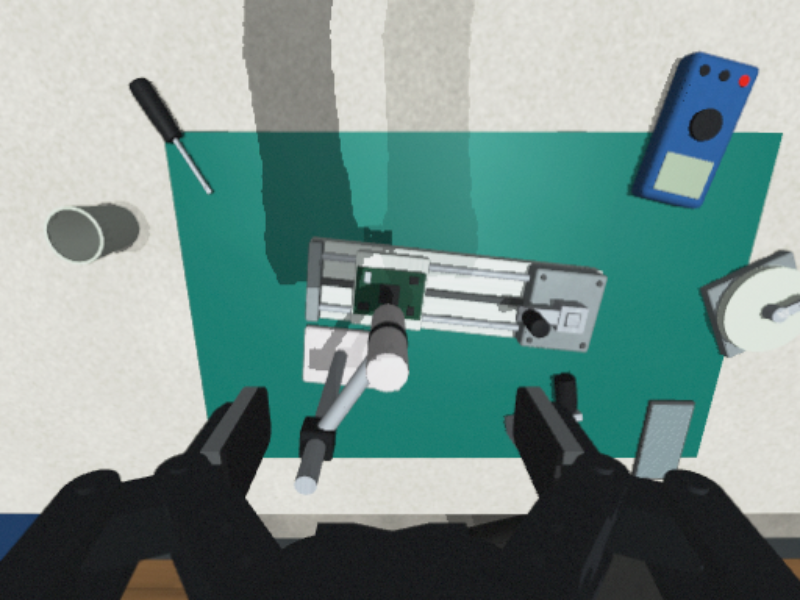

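The side-on view has the board at about (390,290), with both ends visible. My dark threshold dropped the sunlit end (83.6 mm instead of 90), so I'll redo the mask by colour.

Run:
```python
from m import *
for f in ("w.pkl","w3.pkl"):
    c,W=pickle.load(open(f,"rb")); b=c["image"].astype(int)
    u=np.array([np.sin(np.deg2rad(6.1)),np.cos(np.deg2rad(6.1))]);v=np.array([u[1],-u[0]])
    d=W[...,:2]-np.array([531.1,-127.9]); su=d@u; sv=d@v
    for th in (75,90,105,120):
        m=(np.abs(su)<60)&(np.abs(sv)<40)&(W[...,2]>49)&(W[...,2]<62)&(b[...,2]<th)
        n,l,st,ce=cv2.connectedComponentsWithStats(m.astype(np.uint8)); i=1+st[1:,4].argmax(); m=l==i
        # per-column ends
        e=[]
        for k in range(-28,29,4):
            q=su[m&(np.abs(sv-k)<2)]
            if len(q)>8: e.append((k,q.min().round(1),q.max().round(1)))
        e=np.array(e); full=e[(e[:,2]-e[:,1])>85]
        print(f,th,m.sum(),cv2.minAreaRect(W[m][:,:2].astype(np.float32))[:2],"median ends",np.median(e[:,1:],0),"centre(full rows)",full[:,1:].mean(1).round(1))
```

```text
w.pkl 75 1045 ((530.8638305664062, -127.10685729980469), (89.34028625488281, 64.46125030517578)) median ends [-43.1  44.6] centre(full rows) [0.3 0.5 0.8 0.4 0.9 1.2 0.7 0.4 0.5 0.1]
w.pkl 90 1069 ((530.786376953125, -126.81963348388672), (90.11343383789062, 64.62248229980469)) median ends [-43.1  45. ] centre(full rows) [0.3 0.5 0.8 1.2 1.6 1.2 0.7 1.1 0.5 1.1]
w.pkl 105 1087 ((530.84033203125, -126.85494995117188), (90.13787841796875, 64.87078094482422)) median ends [-43.1  45.2] centre(full rows) [0.9 0.5 0.8 1.2 1.6 1.2 0.7 1.1 0.5 1.1]
w.pkl 120 1100 ((531.0850830078125, -126.88124084472656), (90.13787841796875, 65.36283111572266)) median ends [-43.1  45.2] centre(full rows) [0.9 0.5 0.8 1.2 1.6 1.2 0.7 1.1 0.5 1.1]
w3.pkl 75 1112 ((530.1039428710938, -128.1277618408203), (87.86128234863281, 64.20489501953125)) median ends [-43.7  42.7] centre(full rows) [-0.8 -0.4 -1.  -0.6 -0.1  0.3 -0.8 -0.5 -0.1 -0.7 -0.4  0.1 -0.4 -1.1]
w3.pkl 90 1140 ((530.50439453125, -127.80110168457031), (89.17779541015625, 64.89741516113281)) median ends [-43.9  43.6] centre(full rows) [ 0.1 -0.4  0.   0.2 -0.1  0.3 -0.2 -0.  -0.5 -0.1  0.4 -0.4  0.1 -0.5
  0.1]
w3.pkl 105 1157 ((530.5243530273438, -127.51387023925781), (89.75322723388672, 64.9198989868164)) median ends [-43.9  44.4] centre(full rows) [ 0.1  0.5  0.   0.3  0.8  1.1 -0.2  0.1  0.4 -0.1  0.4  0.6  1.2 -0.5
  0.1]
w3.pkl 120 1168 ((530.724365234375, -127.49078369140625), (89.72781372070312, 65.34049224853516)) median ends [-43.9  44.5] centre(full rows) [ 0.1  0.5  0.   0.3  0.8  1.1 -0.2  0.1  0.6  0.8  0.4  0.6  1.2 -0.5
  0.1]
```

Both wrist views put the board's centre within about 1 mm of the lens axis. The crank is seated and the gripper is well clear, so I'm handing in.

Run:
```python
from m import *
s=read_state();print(s["time"],np.round(s["ft_force"],1),s["finger_gap"]);finish_job()
```

```text
29.3667 [-1.1 -0.4  0.1] 85.41920177124129
the job is handed in; nothing more can be done
```

I gripped the slide crank's knob, turned it 990° (2¾ turns) clockwise, let go and backed off. I handed in at 29.4 s with the gripper open and touching nothing. `finish_job()` gives no verdict.

- **Board position:** the last two wrist-camera views put the board's centre 0 to 1 mm short of the lens axis along the slide, with the lens at about (531, -128) mm. The scene and side cameras disagreed: they showed it 2.5 to 3 mm short. Their fits were noisier (about 1.5 mm against 0.3 mm) and their board outlines came out 3 to 8 mm too long, so I relied on the wrist views and made no correction.
- **Crank:** after release its hub top measured 85 to 86 mm above the bench (85 expected), so it is still fully down. The forces read while turning stayed around 20 N and pressed the crank slightly down.
- **Other objects:** I did not touch the tape winder or the two loose cranks, one grey and one green.

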